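# Run the glaze-tile stage to its end stop

## Task

A glazed test tile lies on the carriage of the slide stage, and the carriage is locked to its rail. Press the lock button on the carriage and hold it down with the fingertips while you slide the carriage all the way along the rail to its end stop, then let the button come up again so that the carriage is locked there. Do not force the carriage along while its lock is on, do not touch or shake out the tile, and leave the stamp, the pinch pot and the cutter where they stand.

Things in the scene. Friction and masses are not known exactly. Their poses are not given: they have to be found in the camera images.
- stage: Fixed slide stage: plywood board 130 x 376 x 12 mm with an aluminium rail along it. Origin at the centre of the board's underside, on the table. Its y axis runs along the rail. The end stop, a steel block 70 mm wide, 20 mm thick, its top 46 mm above the table, is at the -y end; a lower end cap (28 mm) at the +y end. The carriage slides in the stage's -y direction.
- carriage_mid (a point): Middle of the carriage's flat aluminium top plate (76 mm across the rail, 120 mm along it), 37 mm above the table; axes as the stage's. The tile tray (steel rim 5 mm high) lies on its -y half, centred 27 mm towards -y; the lock button is 30 mm towards +y.
- stop_face (a point): Middle of the end stop's face that the carriage's -y edge runs up against, 37 mm above the table. The carriage is home when its middle is 62 mm from here along y.
- button_top (a point): Centre of the top of the lock button on the carriage: a round black ribbed button 31 mm in diameter, top 46.5 mm above the table when up, rising 9 mm from the plate. It moves with the carriage and goes straight down when pressed.
- lock (a joint): Travel of the lock button in m: 0 up (carriage locked), 0.007 fully down. A spring pushes it up with 5.4 N at the top and 7.5 N at the bottom. Its pins sit between the teeth of a rack inside the rail: they are clear of them from about 0.0045 on, and drop back into the nearest notches (every 10 mm, one at the end stop) when let go.
- carriage (a joint): Position of the carriage along the rail in m, growing towards the end stop: 0 at the end cap (where it starts), 0.200 against the end stop. With the button down it slides against about 1 N; locked, it has 1 to 2 mm of play and holds against more than 30 N.
- glazed_tile: Glazed test tile 34 x 50 x 9 mm, loose in the carriage's tray, its top 46 mm above the table. Origin at the centre of its underside.
- stamp: Small wooden stamp block with a knob on top, 34 x 34 x 58 mm, standing loose beside the stage. Origin at the centre of its underside.
- pinch_pot: Small clay pinch pot, 58 x 64 x 36 mm, standing loose beside the stage. Origin at the centre of its underside.
- cutter: Small round metal ring cutter, 48 mm in diameter, 22 mm high, standing loose beside the stage. Origin at the centre of its underside.
- push_lug (a point): Middle of the upper edge of the upright lug at the carriage's +y end, behind the button: 50 mm wide, 6 mm thick, top 62 mm above the table. Its face towards the button is 23 mm from the button's axis; a finger on the button may also push against it.
Things that resemble listed ones, but are neither listed nor needed, are in the scene too. What is shaped like the glazed_tile but green or yellow is not meant.

How it is judged:
On the way, in this order (a step that is already met when the one before it is completed fails the run):
1. the lock button is pressed well down while the carriage is still near where it started (value of joint lock above 0.004 m and distance of carriage_mid from where it was at the start of the episode below 0.02 m), for 0.1 s.
2. the carriage reaches its end stop with the button held down (value of joint carriage above 0.196 m and value of joint lock above 0.003 m), for 0.05 s.
At the end, for the whole second after the job is handed in: The carriage stands within 4 mm of its end stop, the lock button is up again (within 1 mm), and the tile lies flat and at rest in the carriage's tray (value of joint carriage above 0.196 m and value of joint lock below 0.001 m and z of glazed_tile in the frame of carriage_mid below 0.004 m and y of glazed_tile in the frame of carriage_mid between -0.037 and -0.018 m and angle between glazed_tile's own z axis and vertical below 0.1 rad and linear speed of glazed_tile below 0.02 m/s); the robot touches nothing.
It fails at once if the carriage is forced along over the teeth while its lock button is up (value of joint lock below 0.001 m and distance of carriage_mid from where it was at the start of the episode above 0.005 m and value of joint carriage below 0.19 m and (velocity of joint carriage above 0.05 m/s or velocity of joint carriage below -0.05 m/s)).
It fails at once if the robot touches the tile (contact force between any of the fingers, the arm and glazed_tile above 0.3 N).
It fails at once if the tile jumps out of its tray (z of glazed_tile in the frame of carriage_mid above 0.01 m).
It fails at once if the stamp, the pinch pot or the cutter is moved or lifted (distance of any of stamp, pinch_pot, cutter from where it was at the start of the episode above 0.015 m).
It also fails if it takes over 38 s, if anything falls off the work surface, if the arm or the gripper's body presses on something with over 40 N, if the wrist force passes 120 N, or if a joint passes its speed limit or range.

## Robot

A 6-joint arm with a two-finger parallel gripper is mounted at the origin on a cart in front of the work surface, level with it; the furniture and walls round the work are solid. World frame = base frame: x ahead of the robot, y to its left, z up, the work surface at z = 0. Lengths are in m, angles in rad, forces in N, time in s.
With the tool pointing down it reaches from about 0.35 to 0.95 m from the base axis. Payload 17.4 kg.
Tool frame: the origin (TCP) lies at the very end of the fingers, on their centre line; the grasp point (between the pads) lies 19 mm behind it; x points along the fingers, y is the direction in which the jaws open and shut, and the axes are right-handed (so a half turn about x gives the same grasp; the last joint's range is limited). The gripper opens to 93 mm and grips with 3 to 60 N. Pads are 15 mm wide; open, the fingers measure 128 mm over their backs; the gripper's body (75 mm by 188 mm) begins 65 mm behind the grasp point.
Start: joints at [-1.2, 0.116, 1.442, -0, 1.584, -0.038], TCP at [0.268, -0.619, 0.219] pointing down, gripper open.
Joint ranges: [-2.83, 2.83], [-0.83, 2.19], [0.07, 2.5], [-1.14, 4.28], [0.01, 3], [-2.97, 2.97]. Speed limits (rad/s): [1.89, 1.89, 2.22, 3.14, 3.14, 3.14].

## Interface

Orientations are given as a rotation vector (axis times angle).
In Python, from workcell import reach, servo_line, movej, set_gripper, pause, inverse_kinematics, state, grab_frame, MotionError, hand_in gives the robot as it stands. The module is installed in compiled form; this text tells all that it offers. Calls block until the motion is done:
- reach(position, orientation): joint-space move of the TCP to a pose.
- servo_line(position, rot=None, v=0.15, threshold=None): straight line of the TCP; rot=None keeps the orientation; v is the mean speed in m/s. With threshold (N) it stops when the force on the tool has changed by that much, and returns True; else False.
- movej(angles): joint-space move.
- set_gripper(opening, strength=None): opening from 0.0 (shut) to 1.0 (fully open); strength is the grip in N (None keeps the last); returns when the fingers have stopped.
- pause(seconds).
- inverse_kinematics(position, orientation): joint angles nearest the present ones, or None.
- state(): the state.
- grab_frame(name): name is "side" or "top" or "wrist"; returns a dict with "frame" (384x512x3 uint8, blue, green, red), "intrinsics" (3x3 intrinsics, pixels), "extrinsics" (4x4, takes a point from camera to world coordinates); the wrist camera has in their place "hand_eye" (4x4, takes a point from camera to tool coordinates, whose origin is the TCP and whose axes are the tool frame's). Camera axes: x right, y down, z forward; pixel columns grow to the right and rows downward; lengths in m; the calibration is good to about 2 mm. A picture is of the moment at which its call begins: read the wrist's pose just before it. There is no depth.
A pose or a line that the arm cannot do raises MotionError and nothing moves.
- hand_in(): hands the job in, once; it reports no verdict.
The state is a dict: "time": time; "joints": joint angles; "joint_vel": joint speeds; "effort": joint torques, N m; "position": TCP position; "tool_rot": TCP orientation; "force": force on the tool from outside, world axes, zero at the start; "ft_torque": the same for the moment, N m; "grip_width": opening from 0.0 (shut) to 1.0 (fully open).
Only numpy, scipy, OpenCV 4.12 (cv2) and the standard library are available. Lean on these libraries where they do the work, as an engineer would, in place of code of your own. Each camera call takes 0.05 s, during which the arm holds its last target. There are 200 camera calls.

## Working session

There is one attempt and no reset: what is moved stays moved. The work goes in short steps, each a Python script; the robot and the scene stay as the last script left them, time stands still between calls to the robot, and variables do not carry over. Pictures are saved under pics/ and viewed, about 8 in all and at most 12, crops included, and the job is handed in when it is done.

```bash
mkdir -p pics
python3 - <<'E'
from workcell import *
import cv2,pickle,numpy as np
np.set_printoptions(precision=4,suppress=True)
d={n:grab_frame(n) for n in("top","side")}
pickle.dump(d,open("f0.pkl","wb"))
cv2.imwrite("pics/top0.png",cv2.resize(d["top"]["frame"],(800,600),interpolation=cv2.INTER_CUBIC))
cv2.imwrite("pics/side0.png",cv2.resize(d["side"]["frame"],(800,600),interpolation=cv2.INTER_CUBIC))
for n in d: print(n,d[n]["intrinsics"],d[n]["extrinsics"])
print(state())
E
```

```text
top [[389.6241   0.     255.4582]
 [  0.     389.6241 200.6408]
 [  0.       0.       1.    ]] [[ 0.021  -0.9938  0.1096  0.4659]
 [-0.9998 -0.0204  0.0061  0.0417]
 [-0.0038 -0.1097 -0.994   0.9513]
 [ 0.      0.      0.      1.    ]]
side [[445.6406   0.     245.299 ]
 [  0.     445.6406 185.6932]
 [  0.       0.       1.    ]] [[ 0.9997  0.0241  0.0029  0.567 ]
 [ 0.0099 -0.5131  0.8583 -0.8449]
 [ 0.0222 -0.858  -0.5132  0.6082]
 [ 0.      0.      0.      1.    ]]
{'time': 0.1, 'joints': array([-1.1998,  0.1164,  1.4422,  0.    ,  1.584 , -0.0378]), 'joint_vel': array([-0.0004, -0.0007, -0.0019,  0.0002,  0.0011, -0.0001]), 'effort': array([  0.0025, -72.2894, -62.3863,   0.0783,   0.0228,  -0.0001]), 'position': array([ 0.2682, -0.6192,  0.218 ]), 'tool_rot': array([ 1.9967,  0.415 , -1.997 ]), 'force': array([ 0.8592,  0.0567, -0.6368]), 'ft_torque': array([-0.0073,  0.0447,  0.0314]), 'grip_width': 0.9994564428625496}
```

View pics/top0.png

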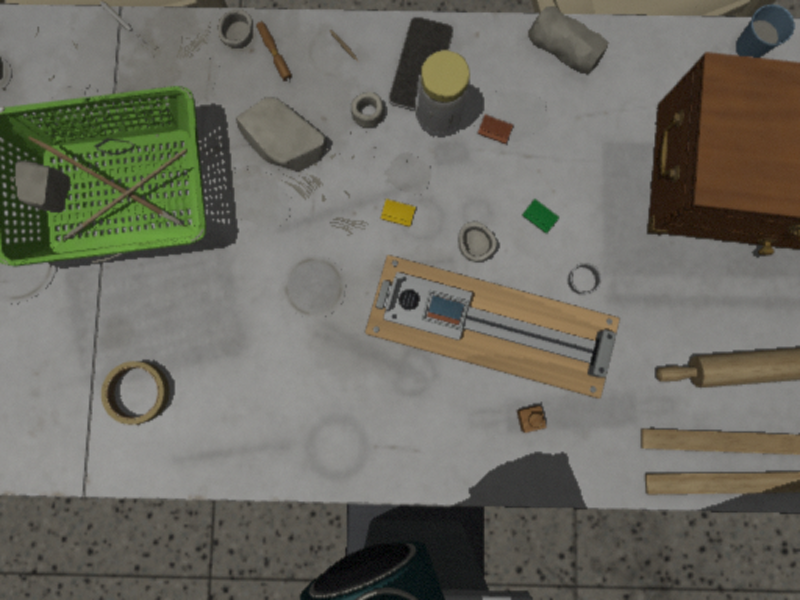

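View pics/side0.png

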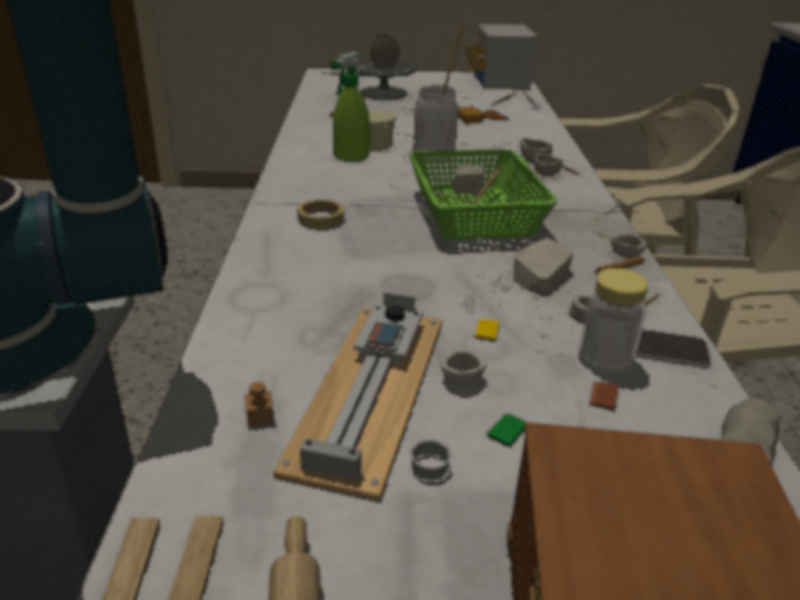

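The top view shows a single slide stage. The carriage is at the left end with the black button at (409,299), the lug at (384,294) and the tray with the blue/red tile at (445,309). The end stop is at (602,353). The stamp is at (532,418), the pot at (477,241) and the cutter at (584,279). The green (541,215) and yellow (399,212) tiles are decoys. The side view agrees. Next I'll enlarge the stage to confirm and compute positions.

```bash
cat > h.py <<'E'
import numpy as np,cv2
from scipy.spatial.transform import Rotation as R
def ray(K,E,uv,z):
    d=E[:3,:3]@np.linalg.solve(K,[uv[0],uv[1],1]); o=E[:3,3]; return o+d*(z-o[2])/d[2]
def rot(ydir,sgn=1):
    y=np.array([ydir[0],ydir[1],0])*sgn/np.hypot(*ydir[:2]); x=np.array([0,0,-1.])
    return R.from_matrix(np.c_[x,y,np.cross(x,y)]).as_rotvec()
def wray(f,s,uv,z):
    T=np.eye(4);T[:3,:3]=R.from_rotvec(s["tool_rot"]).as_matrix();T[:3,3]=s["position"]
    return ray(f["intrinsics"],T@f["hand_eye"],uv,z)
E
python3 - <<'E'
import pickle;from h import *
from workcell import *
np.set_printoptions(precision=4,suppress=True)
f=pickle.load(open("f0.pkl","rb"))["top"]
P=lambda u,v,z:ray(f["intrinsics"],f["extrinsics"],(u/1.5625,v/1.5625),z)
c=[P(*p,.012) for p in[(388,256),(619,319),(600,397),(366,333)]]
y=(c[0]+c[3]-c[1]-c[2])/2;print("len",np.linalg.norm(y),"wid",np.linalg.norm(c[0]-c[3]));y/=np.linalg.norm(y)
b=P(409,299,.0465);l=P(383,294,.062)
print("y",y,"centre",sum(c)/4,"button",b,"lug",l,"stop",P(602,353,.046))
for s in(1,-1):
  r=rot(y,s)
  for z,o in((.25,-.05),(.06,0),(.04,-.2)):
    print(s,z,o,inverse_kinematics(b+y*(26+0)/1000*1+y*o+[0,0,z-b[2]],r))
a=f["frame"][155:262,228:402];cv2.imwrite("pics/crop.png",cv2.resize(a,None,fx=4.5,fy=4.5,interpolation=cv2.INTER_CUBIC))
E
```

```text
len 0.3713650143420376 wid 0.12571341586247095
y [0.2457 0.9693 0.    ] centre [ 0.5533 -0.0976  0.012 ] button [0.5878 0.0329 0.0465] lug [0.5924 0.0715 0.062 ] stop [ 0.5129 -0.2549  0.046 ]
1 0.25 -0.05 [-0.0273 -0.093   1.6021 -0.      1.6326 -1.3498]
1 0.06 0 [ 0.0547  0.036   1.7888 -0.      1.3168 -1.2678]
1 0.04 -0.2 [-0.2896 -0.0223  1.8821 -0.      1.2818 -1.6121]
-1 0.25 -0.05 [-0.0273 -0.093   1.6021  0.      1.6326  1.7918]
-1 0.06 0 [0.0547 0.036  1.7888 0.     1.3168 1.8738]
-1 0.04 -0.2 [-0.2896 -0.0223  1.8821  0.      1.2818  1.5295]
```

View pics/crop.png

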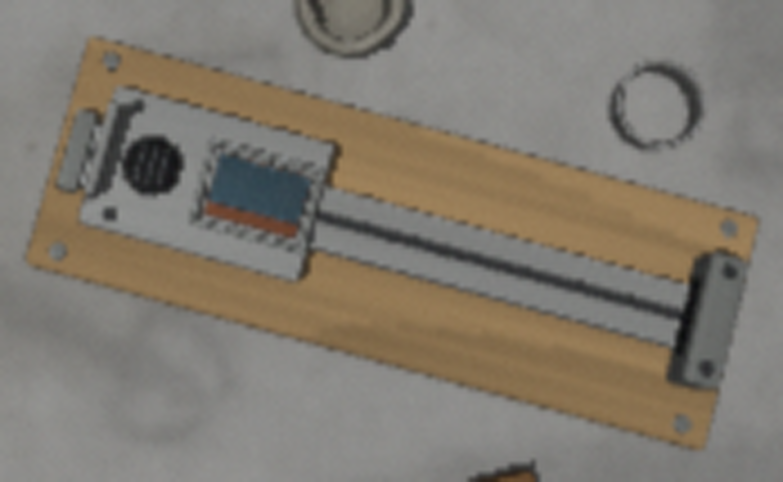

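The crop confirms it. The black ribbed button is at (153,165), the lug strip at about (105,150) right behind it, the lower end cap at (78,150), the blue/red tile in its tray at (255,192), and the stop at (710,318). I'll straddle the lug with the jaws along the rail: inner fingertip on the button, outer one behind the lug to push. First I go above it and look with the wrist camera.

Run:
```python
from h import *
from workcell import *
np.set_printoptions(precision=4,suppress=True)
y=np.array([.2457,.9693,0]);b=np.array([.5878,.0329,.0465])
p=b+.026*y;p[2]=.20
reach(p,rot(y,1));set_gripper(.2)
s=state();f=grab_frame("wrist");print(s["time"],s["position"],s["grip_width"],s["force"])
import pickle;pickle.dump((s,f),open("w1.pkl","wb"))
cv2.imwrite("pics/w1.png",cv2.resize(f["frame"],(800,600),interpolation=cv2.INTER_CUBIC))
print(f["intrinsics"],f["hand_eye"])
```

```text
4.0083 [0.5942 0.0581 0.2   ] 0.19956717976524183 [ 0.5376 -0.4749 -0.189 ]
[[304.3513   0.     255.8584]
 [  0.     304.3513 189.2225]
 [  0.       0.       1.    ]] [[-0.0004 -0.2481  0.9687 -0.1664]
 [ 1.      0.0006  0.0006 -0.0002]
 [-0.0007  0.9687  0.2481 -0.0678]
 [ 0.      0.      0.      1.    ]]
```

View pics/w1.png

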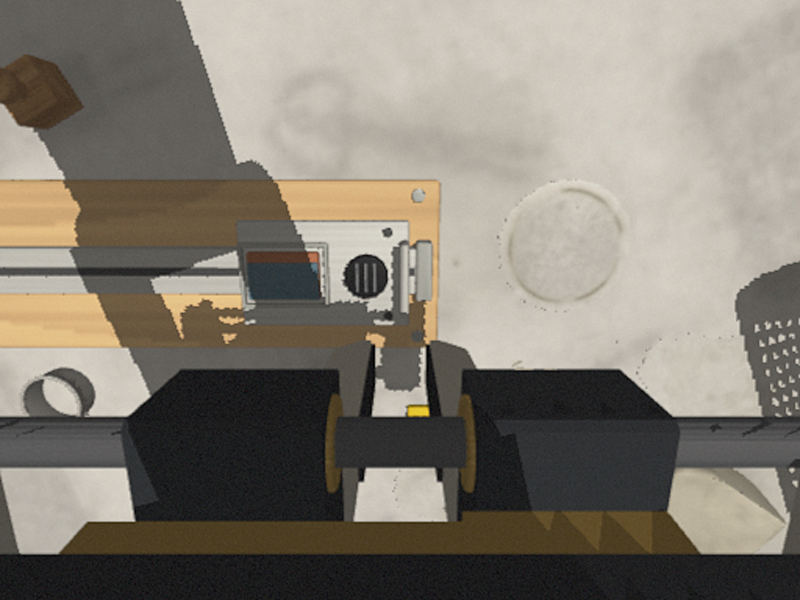

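The wrist view shows the stage edges exactly parallel to the jaws. The button is at (366,276), the lug's top strip at about x 399–408 (row 278), the end cap at (424,270), and the fingertips at (359,345) and (442,345).

Run:
```python
import pickle;from h import *
np.set_printoptions(precision=4,suppress=True)
s,f=pickle.load(open("w1.pkl","rb"))
M=R.from_rotvec(s["tool_rot"]).as_matrix()
for n,u,v,z in[("button",366,276,.0465),("lugL",399.5,278,.062),("lugR",408.5,278,.062),("boardN",300,181,.012),("boardF",300,347,.012),("boardEnd",440,265,.012),("boardend0",440,190,.012),("tipLo",345,345,.2),("tipLi",374,345,.2),("tipRi",427,345,.2)]:
    p=wray(f,s,(u/1.5625,v/1.5625),z);print(n,p,"tool",M.T@(p-s["position"]))
g=f["frame"][110:230,200:300];cv2.imwrite("pics/w1c.png",cv2.resize(g,None,fx=5,fy=5,interpolation=cv2.INTER_CUBIC))
```

```text
button [0.5887 0.0355 0.0465] tool [ 0.1535 -0.0232  0.0002]
lugL [0.5924 0.0583 0.062 ] tool [ 0.138  -0.0002 -0.0017]
lugR [0.5939 0.064  0.062 ] tool [ 0.138   0.0057 -0.0017]
boardN [0.5156 0.0034 0.012 ] tool [ 0.188  -0.0723 -0.0627]
boardF [ 0.6378 -0.0343  0.012 ] tool [ 0.188  -0.0789  0.065 ]
boardEnd [0.6007 0.0878 0.012 ] tool [ 0.188   0.0304 -0.001 ]
boardend0 [0.5467 0.1003 0.012 ] tool [ 0.188   0.0292 -0.0564]
tipLo [0.5831 0.0398 0.2   ] tool [-0.     -0.0204 -0.0063]
tipLi [0.5857 0.0503 0.2   ] tool [-0.     -0.0097 -0.0063]
tipRi [0.5906 0.0693 0.2   ] tool [-0.      0.01   -0.0063]
```

View pics/w1c.png

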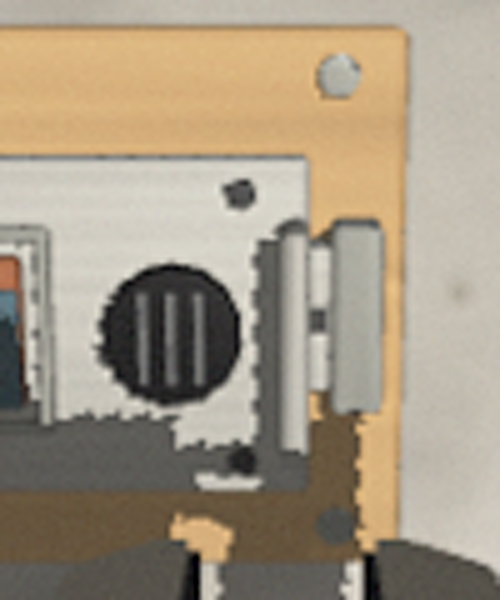

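The lug and button are 26 mm apart in the measurement, as specified, and the present TCP straddles the lug well. Descending and pressing to about 6 mm of travel.

Run:
```python
from h import *
from workcell import *
np.set_printoptions(precision=4,suppress=True)
y=R.from_rotvec(state()["tool_rot"]).as_matrix()[:,1];print(y)
p=state()["position"]+.0008*y;r=rot(y,1)
def go(z,v,t=None):
    q=p.copy();q[2]=z;h=servo_line(q,r,v=v,threshold=t);s=state();print(z,h,s["time"],s["position"],s["force"]);return h
if not go(.07,.1,8):
  if not go(.05,.04,4):
    go(.0405,.02,25)
f=grab_frame("wrist");cv2.imwrite("pics/w2.png",cv2.resize(f["frame"],(800,600)))
f=grab_frame("side");cv2.imwrite("pics/s2.png",cv2.resize(f["frame"][170:320,150:320],None,fx=4,fy=4,interpolation=cv2.INTER_CUBIC))
```

```text
[0.2457 0.9693 0.    ]
0.07 False 5.5083 [0.5947 0.0589 0.0707] [-0.3816 -0.1266  0.2444]
0.05 False 6.1583 [0.5944 0.0589 0.05  ] [-0.3204 -0.723   0.5784]
0.0405 False 6.7833 [0.5948 0.0589 0.041 ] [-0.4935 -0.2101  6.6116]
```

View pics/w2.png

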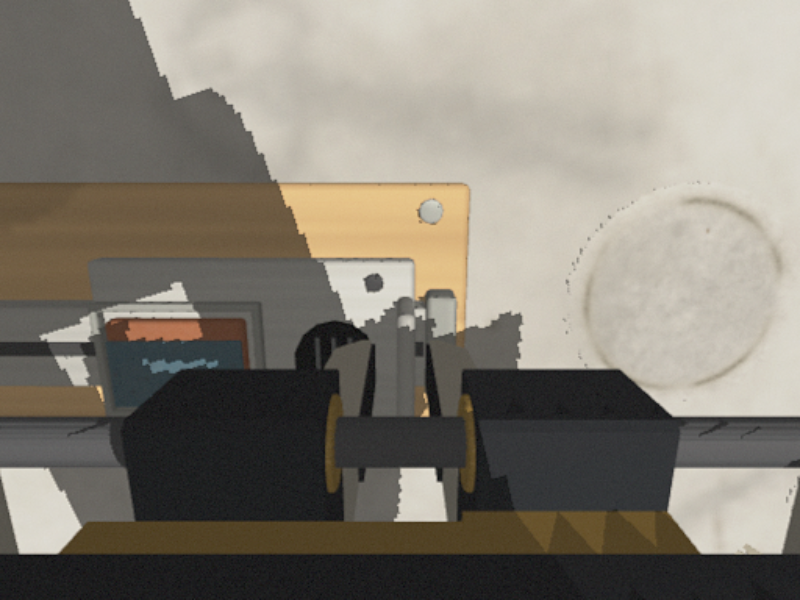

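The left fingertip is on the button (330,345) and the lug (405,330) lies between the fingers with clearance on both sides. The 6.6 N force matches the spring at about 5.5 mm of travel. I'll press slightly deeper, then slide.

Run:
```python
from h import *
from workcell import *
np.set_printoptions(precision=4,suppress=True)
y=np.array([.2457,.9693,0]);p=np.array([.59475,.0589,.0398]);r=rot(y,1)
def go(d,v,t=None):
    h=servo_line(p-y*d,r,v=v,threshold=t);s=state();print(d,h,s["time"],s["position"],"moved",(p-s["position"])@y,"F",s["force"],"Fy",s["force"]@y);return h
go(0,.02,25);pause(.3);print(state()["force"])
h=go(.02,.03,12) or go(.188,.06,12)
if not h: go(.206,.02,12)
f=grab_frame("wrist");cv2.imwrite("pics/w3.png",cv2.resize(f["frame"],(800,600)))
f=grab_frame("top");cv2.imwrite("pics/t3.png",cv2.resize(f["frame"][155:275,220:400],None,fx=4,fy=4,interpolation=cv2.INTER_CUBIC))
```

```text
0 False 7.1333 [0.5948 0.0589 0.0402] moved -6.243916364119936e-05 F [-2.5643  0.017   6.7855] Fy -0.6135940273159576
[-2.6652  0.1608  7.5556]
0.02 False 8.25 [0.5899 0.0395 0.0402] moved 0.02001804744233757 F [-2.0599 -0.1558  7.4689] Fy -0.6571896124934558
0.188 False 11.2 [ 0.5485 -0.1233  0.0401] moved 0.1879830140237722 F [-3.9712  0.9353  5.8013] Fy -0.06913870704721498
0.206 True 12.0333 [ 0.545  -0.1394  0.0406] moved 0.2044210932638008 F [-0.8595  2.6266  6.4604] Fy 2.3348260162350107
```

View pics/w3.png

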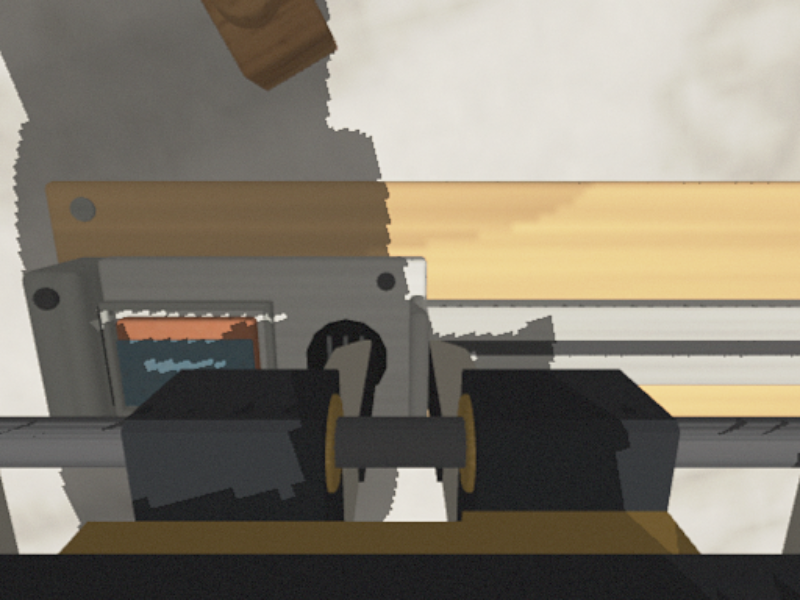

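The plate's front edge meets the stop block (x≈100), the outer finger is against the lug after 204 mm (about 4.5 mm straddle gap + 200 mm), and the contact threshold tripped. The tile lies in its tray. I'll lift straight up now and check.

Run:
```python
from h import *
from workcell import *
np.set_printoptions(precision=4,suppress=True)
y=np.array([.2457,.9693,0]);r=rot(y,1)
q=state()["position"].copy()
for z,v in((.05,.02),(.075,.04),(.2,.12)):
    q[2]=z;servo_line(q,r,v=v);s=state();print(z,s["time"],s["position"],s["force"])
pause(.3);s=state();f=grab_frame("wrist");cv2.imwrite("pics/w4.png",cv2.resize(f["frame"],(800,600),interpolation=cv2.INTER_CUBIC))
import pickle;pickle.dump((s,f),open("w4.pkl","wb"))
```

```text
0.05 12.775 [ 0.5449 -0.1393  0.0497] [ 0.0342 -0.091   0.0552]
0.075 13.55 [ 0.5449 -0.1393  0.0748] [-1.1487  0.2011  0.071 ]
0.2 14.7417 [ 0.5447 -0.1393  0.1991] [-0.4177 -0.4878  0.0666]
```

View pics/w4.png

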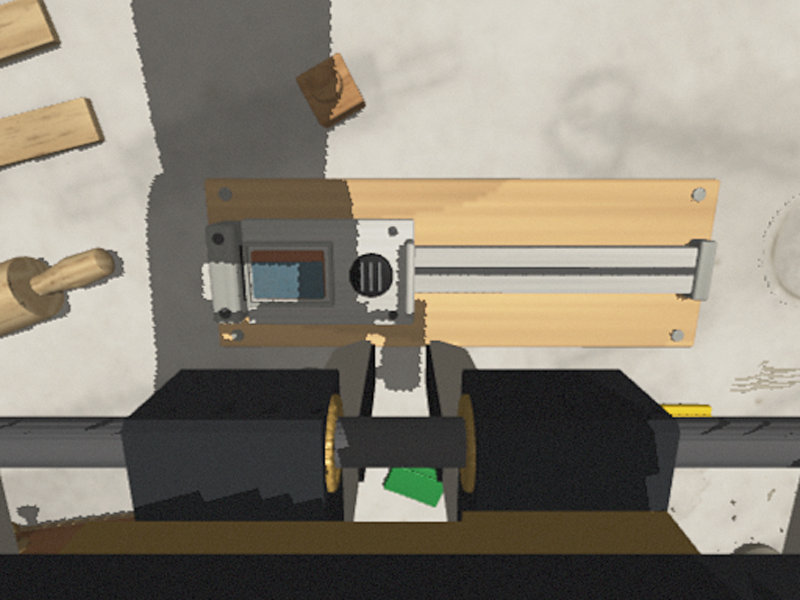

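The carriage is against the stop, with the button at (371,276), the tile flat in its tray at (288,274), and the stamp still standing at (330,90). The button's shift in the image (366→371 px, about 3.4 mm) taken from the 203.5 mm TCP move gives about 200 mm of carriage travel. The hand is clear, so I'm handing in.

Run:
```python
from h import *
import pickle
from workcell import *
P=[]
for n,u in(("w1",366),("w4",371)):
    s,f=pickle.load(open(n+".pkl","rb"));P.append(wray(f,s,(u/1.5625,276/1.5625),.0465))
print("button travel",np.linalg.norm(P[0]-P[1]))
d=pickle.load(open("f0.pkl","rb"))["top"]["frame"];g=grab_frame("top")["frame"]
for n,(u,v) in dict(stamp=(532,418),pot=(477,241),cutter=(584,279)).items():
    u,v=int(u/1.5625),int(v/1.5625);t=d[v-14:v+14,u-14:u+14];m=cv2.matchTemplate(g[v-24:v+24,u-24:u+24],t,cv2.TM_CCOEFF_NORMED);_,c,_,l=cv2.minMaxLoc(m);print(n,c,l[0]-10,l[1]-10)
print(state()["time"]);hand_in()
```

```text
button travel 0.2000655180030561
stamp 0.37114712595939636 -10 -1
pot 0.9776564240455627 0 0
cutter 0.12180718034505844 5 -10
15.1417
the job is handed in; nothing more can be done
```

The carriage is at its end stop and locked, and I handed the job in at about 15 s of the 38 s allowed. `hand_in()` reports no verdict, so what follows comes from my own checks.

**What I did:** I straddled the push lug with the jaws along the rail and pressed the button about 6.3 mm down with the inner fingertip (7.5 N). I slid the carriage until the outer finger met the lug and the 12 N contact threshold tripped. Then I lifted straight up so the button could rise.

**Last checks:**
- **Travel:** the wrist camera measured 200.1 mm of button travel, against 200 mm to the stop.
- **Tile:** it lies flat in its tray in the last picture.
- **Button:** it looks up, the same size and row in the image as before. The fingers read no force once they were clear of it.
- **Pinch pot:** image matching in the top view shows it did not move.
- **Stamp and cutter:** the same matching failed for these two (scores 0.37 and 0.12). I think the arm or its shadow covered them in that frame. The stamp stands in the last wrist picture, but I did not measure its position. The cutter is not in that picture, so nothing confirms where it is now. I felt no unexpected contact, and the fingers never went beyond the stage.

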